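Close the balance's draught shield and tare it

TASK

Get the laboratory balance ready to weigh: with the fingertips, gently push the roof pane and the side door of its glass draught shield fully shut, and once both are shut press the green tare key right down and let it come up again. Leave the red power key alone, do not knock or pick up the cup on the pan or the glassware and weight standing around, and leave both panes shut.

Things in the scene. Friction and masses are not known exactly. Their poses are not given: they have to be found in the camera images.
- balance: Light grey balance, fixed. Origin on the bench; its x runs from front (keypad) to rear, y to its left, z up. In mm: base x -155 to 235, y -105 to 105, top z 50; glass shield x -42 to 142, y -94 to 94, roof top z 147.5; rear housing x 142 to 234, top z 142. Only the roof and right (-y) door move. Keys on the front deck: green tare key right, red power key left.
- roof (a joint): Roof pane of the shield: metres slid open to the balance's +x (rear); 0 = fully shut against a rigid stop, 0.12 = fully open. Stays where left; sliding friction 1 to 2 N plus light damping (6 N per m/s).
- roof_catch (a point): Mid-width, top edge of the upright rear face of the roof's blue finger catch; moves with the roof. The catch is a wedge 100 mm wide (y), 20 mm high above the pane: upright rear (+x) face, to be pushed to the front (-x), and a 40 mm ramp in front. At joint 0 this point is at (10, 0, 167.5) mm in the balance frame. Axes as the balance's.
- side (a joint): Right-hand (-y) sliding door of the shield: metres slid open to the balance's +x (rear); 0 = fully shut against a rigid stop, 0.12 = fully open. Same friction and damping as the roof pane.
- side_catch (a point): Outermost (-y), top edge of the rear face of the door's blue finger catch; moves with the door. The catch is a wedge sticking out 32 mm from the door (to -y), 50 mm high (z 90 to 140): its rear (+x) face is square to the door, to be pushed to the front (-x); a 40 mm ramp in front. At joint 0 this point is at (10, -126, 140) mm in the balance frame. Axes as the balance's.
- tare (a joint): Green tare key: metres pressed down; 0 = up, 0.006 = fully down, which takes about 4 N; springs back.
- tare_top (a point): Centre of the top of the green tare key (round, 28 mm across) when up; at (-125, -60) mm in the balance frame, about 72 mm above the bench, in a grey collar 44 mm across, 10 mm lower.
- power (a joint): Red power key, same kind: metres pressed down. Not to be pressed.
- power_top (a point): Centre of the top of the red power key (28 mm across); at (-125, 60) mm in the balance frame.
- sample: White cup, 48 mm across, 42 mm high, standing on the pan inside the shield (pan top 60 mm above the bench). Origin under its foot. To be left alone.
- beaker: Clear glass beaker, 66 mm across, 85 mm high, on the bench to the right of the balance. Origin under its foot. To be left alone.
- jar: Amber glass jar with white cap, 60 mm across, 95 mm high, on the bench to the left of the balance. Origin under its foot. To be left alone.
- weight: Brass knobbed calibration weight, 38 mm across, 58 mm high, on the bench left of the balance's front. Origin under its foot. To be left alone.

How it is judged:
On the way, in this order (a step that is already met when the one before it is completed fails the run):
1. the roof pane and the side door are both pushed shut (within 4 mm) (value of joint each of roof, side below 0.004 m), for 0.2 s.
2. with both shut, the tare key is pressed right down (5 mm or more of its 6) (all of step 1 and value of joint tare above 0.005 m), for 0.05 s.
At the end, for the whole second after the job is handed in: Roof pane and side door shut within 4 mm, tare key up again, power key up, and the cup, beaker, jar and weight at rest within 15 mm of where they stood (all of step 1 and value of joint each of tare, power below 0.002 m and distance of each of sample, beaker, jar, weight from where it was at the start of the episode below 0.015 m and linear speed of each of sample, beaker, jar, weight below 0.02 m/s); the robot touches nothing.
It fails at once if the tare key is pressed while a pane is open (more than 6 mm) (value of joint tare above 0.003 m and value of joint any of roof, side above 0.006 m).
It fails at once if the red power key is pressed (value of joint power above 0.003 m).
It fails at once if the balance or its panes are pushed harder than 45 N (contact force between any of the arm, the fingers and balance above 45 N).
It fails at once if the cup, beaker, jar or weight is knocked, moved or lifted (15 mm or more) or tipped (distance of any of sample, beaker, jar, weight from where it was at the start of the episode above 0.015 m or angle between any of sample, beaker, jar, weight's own z axis and vertical above 0.35 rad).
It also fails if it takes over 64 s, if anything falls off the work surface, if the arm or the gripper's body presses on something with over 40 N, if the wrist force passes 120 N, or if a joint passes its speed limit or range.

ROBOT

A 7-joint arm with a two-finger parallel gripper is mounted at the origin on the work surface. World frame = base frame: x ahead of the robot, y to its left, z up, the work surface at z = 0. Lengths are in m, angles in rad, forces in N, time in s.
With the tool pointing down it reaches from about 0.35 to 0.9 m from the base axis. Payload 7.2 kg.
Tool frame: the origin (TCP) lies midway between the tips of the shut fingers; the grasp point (between the pads) lies 19 mm behind it; z points along the fingers, y is the line along which they close (so a half turn about z gives the same grasp; the last joint's range is limited). The gripper opens to 88 mm and grips with 3 to 60 N. Pads are 20 mm wide; open, the fingers measure 115 mm over their backs; the gripper's body (75 mm by 178 mm) begins 61 mm behind the grasp point.
Start: joints at [1.241, 0.411, -0.013, 1.596, 0.006, 1.134, -0.082], TCP at [0.162, -0.604, 0.223] pointing down, gripper open.
Joint ranges: [-2.95, 2.95], [-0.29, 1.99], [-1.47, 1.44], [0.14, 2.54], [-1.03, 4.17], [0.13, 1.85], [-2.86, 2.86]. Speed limits (rad/s): [2.39, 2.39, 3.01, 3.01, 3.14, 3.14, 3.14].

INTERFACE

Orientations are given as a unit quaternion [x, y, z, w].
In Python, from station import bot gives the robot as it stands. The module is installed in compiled form; this text tells all that it offers.
- The arm moves only by the tool jog_arm, never from a script. Its argument "plan" is a list of rows, each an object of numbers: "dx", "dy", "dz": the shift along the world's x, y, z each as a share of 0.25 m, from -1 to 1; "twist": the turn about the world's z as a share of pi rad, from -1 to 1. A call has 1 to 12 rows; each row is the pose to reach, as a shift and turn from the pose commanded when the call began, turning the shorter way round; what a row does not reach only later rows make up. A row lasts 1/8 s, in which the tool goes at most 62.5 mm and 10.7 degrees, less where a joint would pass 70% of its speed; a pose out of reach is approached as far as the arm can. A call with a number of a shift or a turn outside -1 to 1 is refused whole. A call with a gripper value outside its range is refused whole. "grip" is the opening, from 0 (shut) to 1 (fully open), set as the call begins (left out, the last holds). The fingers move at their own pace and stop on an object; "grip_force" is the grip in N (left out, the last holds). Time passes only in rows, so rows that repeat a pose let the fingers close. It gives the time, the measured TCP pose, the force, the opening and the grip force at its end, in the units of the state.
- bot.get_state(): the state, without advancing time (a new reading comes with each control period).
- bot.camera(name): name is "scene" or "side" or "wrist"; returns a dict with "frame" (384x512x3 uint8, blue, green, red), "depth" (384x512 float32, m along the optical axis (not along the pixel's ray), 0 where there is no reading), "intrinsics" (3x3 intrinsics, pixels), "R" (3x3) and "t" (3): a world point X has camera coordinates R X + t; the wrist camera has in their place "hand_eye" (4x4, takes a point from camera to tool coordinates, whose origin is the TCP and whose axes are the flange's). Camera axes: x right, y down, z forward; pixel columns grow to the right and rows downward; lengths in m; the calibration is good to about 2 mm. The wrist camera is an equidistant fisheye: a pixel r from the principal point sees the ray r / f radians off the axis. A picture is of the moment at which its call begins: read the wrist's pose just before it.
- bot.finish_job(): hands the job in; it is judged then, once.
Trained networks look in a picture, given as the dict that the camera call returned (one of the last four; its "shot" number tells which), for a name from the list of things; names that differ only in an ending like _2 or _b are one class to them, and where a whole thing is asked for, a point or a joint stands for the part that bears it (a point fixed in the world has none). Each returns a list of dicts, best first, with "confidence" (0 to 1); they miss things now and then, are a little off and sometimes report something else, mostly with a low value. They report only what shows in the picture. A call takes as long as a camera call.
- bot.outline_of(picture, label): "mask" (384x512 bool, what is visible of it) and "uv" ([column, row] in pixels, amid what is visible of it).
The state is a dict: "time": time; "joint_pos": joint angles; "joint_velocities": joint speeds; "joint_efforts": joint torques, N m; "eef_pos": TCP position; "eef_rot": TCP orientation; "force": force on the tool from outside, world axes, zero at the start; "moment": the same for the moment, N m; "grip_width": finger opening in m; "gripper_force": force on a finger pad.
Only numpy, scipy, OpenCV 4.12 (cv2) and the standard library are available. Lean on these libraries where they do the work, as an engineer would, in place of code of your own. Each camera call takes 0.05 s, during which the arm holds its last target. There are 200 camera calls.

## Working session

There is one attempt and no reset: what is moved stays moved. The work goes in short steps, Python scripts to look and compute and a tool call to move; the robot and the scene stay as the last step left them, time stands still between calls to the robot, and variables do not carry over. Pictures are saved under pics/ and viewed, at most 10 in all, crops included, and the job is handed in when it is done.

Besides the shell and the picture viewer there is one more tool, called by a JSON object that holds its "name" and its "arguments". jog_arm: Moves the arm, as the interface text tells. Shift numbers are shares of 0.25 m and turn numbers shares of pi rad, none past 1 either way. Its arguments: {"type":"object","properties":{"plan":{"type":"array"},"grip":{"type":"number"},"grip_force":{"type":"number"}},"required":["plan"]}

```bash
mkdir -p pics; cat > h.py <<'E'
import numpy as np, cv2
from station import bot
def pts(c, mask):
    v,u=np.nonzero(mask&(c["depth"]>0)); z=c["depth"][v,u]; K=c["intrinsics"]
    P=np.stack([(u-K[0,2])/K[0,0]*z,(v-K[1,2])/K[1,1]*z,z],1)
    return (P-c["t"])@c["R"]
E
python3 - <<'E'
from h import *
s=bot.get_state(); print(s["time"],s["eef_pos"],s["eef_rot"],s["grip_width"])
for n in ["scene","side"]:
    c=bot.camera(n); cv2.imwrite(f"pics/{n}0.png",c["frame"])
    print(n,(-c["R"].T@c["t"]).round(3))
    for l in ["balance","roof_catch","side_catch","tare_top","power_top","sample","beaker","jar","weight"]:
        for o in bot.outline_of(c,l)[:2]:
            p=pts(c,o["mask"])
            print(l,round(o["confidence"],2),np.round(o["uv"]),o["mask"].sum(), np.median(p,0).round(3) if len(p) else None,p.min(0).round(3),p.max(0).round(3))
E
```

```text
0.0 [ 0.16160998 -0.60322456  0.22180875] [ 9.91445259e-01  1.30520720e-01 -1.35281443e-04 -7.88208239e-04] 0.0879601097140167
scene [0.312 0.007 0.887]
roof_catch 0.94 [216. 143.] 6491 [0.658 0.104 0.147] [ 0.567  0.013 -0.002] [0.829 0.235 0.17 ]
side_catch 0.61 [259. 150.] 528 [0.657 0.007 0.13 ] [ 0.607 -0.028 -0.004] [0.791 0.022 0.15 ]
tare_top 0.57 [247. 257.] 148 [0.441 0.032 0.071] [0.427 0.019 0.059] [0.455 0.045 0.075]
tare_top 0.22 [193. 256.] 132 [0.435 0.151 0.072] [0.423 0.138 0.063] [0.448 0.165 0.075]
power_top 0.38 [219. 186.] 16513 [0.587 0.096 0.137] [ 0.404 -0.022 -0.005] [0.895 0.237 0.17 ]
sample 0.51 [220. 189.] 61 [0.585 0.096 0.086] [0.582 0.083 0.061] [0.598 0.11  0.103]
beaker 0.77 [317. 204.] 837 [ 0.574 -0.127  0.043] [ 0.532 -0.173 -0.003] [ 0.627 -0.091  0.087]
jar 0.71 [140. 151.] 861 [0.675 0.293 0.079] [ 0.656  0.271 -0.004] [0.734 0.366 0.099]
weight 0.62 [140. 257.] 292 [0.437 0.271 0.038] [ 0.422  0.259 -0.002] [0.458 0.306 0.061]
side [0.089 0.41  0.647]
balance 0.94 [223. 214.] 16620 [0.554 0.128 0.075] [ 0.405 -0.666 -0.755] [2.064 0.215 0.169]
roof_catch 0.69 [200. 167.] 4400 [0.654 0.112 0.148] [ 0.567 -0.11  -0.001] [0.771 0.196 0.169]
side_catch 0.71 [243. 180.] 166 [0.628 0.01  0.081] [ 0.608 -0.019  0.054] [0.661 0.013 0.142]
side_catch 0.4 [306. 178.] 878 [ 0.558 -0.116  0.058] [ 0.533 -0.241 -0.001] [ 0.625 -0.091  0.087]
sample 0.67 [218. 196.] 320 [0.6   0.102 0.086] [0.582 0.078 0.064] [0.626 0.124 0.104]
sample 0.22 [246. 178.] 209 [0.631 0.01  0.085] [ 0.575 -0.131  0.001] [0.82  0.059 0.145]
beaker 0.9 [306. 180.] 901 [ 0.559 -0.116  0.059] [ 0.533 -0.224 -0.002] [ 0.676 -0.091  0.087]
jar 0.88 [120. 228.] 1270 [0.668 0.304 0.068] [ 0.656  0.254 -0.002] [0.809 0.331 0.098]
weight 0.74 [247. 261.] 191 [0.436 0.152 0.071] [0.424 0.132 0.049] [0.467 0.165 0.075]
weight 0.7 [192. 313.] 528 [0.434 0.282 0.038] [ 0.423  0.261 -0.002] [0.492 0.297 0.06 ]
```

```bash
python3 - <<'E'
from h import *
c=bot.camera("scene"); f=c["frame"]; cv2.imwrite("pics/a.png",cv2.resize(f[60:330,90:400],None,fx=2.5,fy=2.2))
hsv=cv2.cvtColor(f,cv2.COLOR_BGR2HSV)
def comps(m,name,minz):
    n,L,st,ce=cv2.connectedComponentsWithStats(m.astype(np.uint8))
    for i in range(1,n):
        if st[i,4]<40: continue
        p=pts(c,L==i); p=p[p[:,2]>minz]
        if len(p): print(name,ce[i].round(),st[i,4],p.mean(0).round(4),p.min(0).round(3),p.max(0).round(3))
S=hsv[...,1]>110
comps(S&(abs(hsv[...,0].astype(int)-110)<14),"blue",0.05)
comps(S&(abs(hsv[...,0].astype(int)-65)<20),"green",0.055)
comps(S&((hsv[...,0]<8)|(hsv[...,0]>172)),"red",0.055)
E
```

```text
blue [  5. 126.] 233 [0.7221 0.5989 0.1042] [0.683 0.574 0.058] [0.776 0.646 0.11 ]
blue [266. 156.] 203 [ 0.6481 -0.0061  0.1235] [ 0.623 -0.021  0.092] [0.661 0.008 0.142]
blue [214. 169.] 958 [0.6029 0.1019 0.157 ] [0.582 0.054 0.145] [0.624 0.15  0.169]
blue [ 22. 258.] 2314 [0.4341 0.5366 0.0574] [0.295 0.479 0.05 ] [0.557 0.601 0.064]
green [246. 254.] 113 [0.4416 0.0329 0.0712] [0.43  0.021 0.062] [0.455 0.044 0.076]
red [191. 256.] 139 [0.4351 0.152  0.0704] [0.422 0.139 0.059] [0.448 0.167 0.075]
```

View pics/a.png

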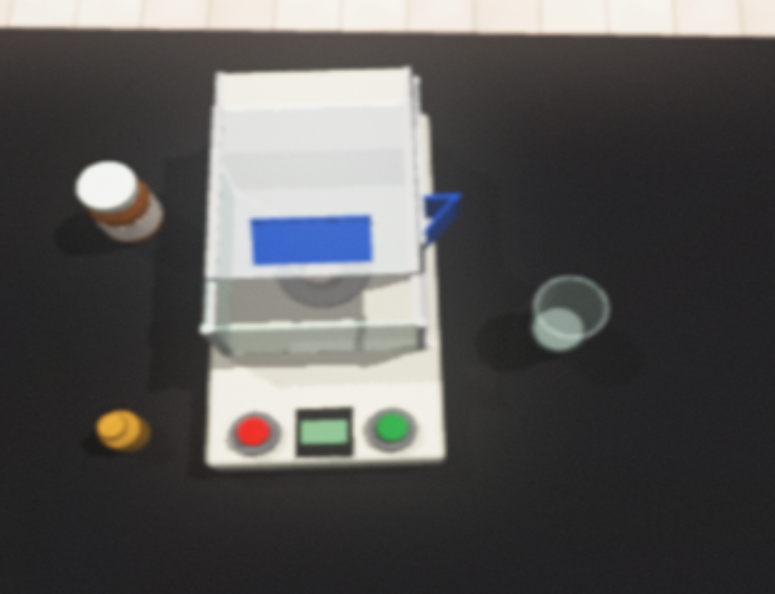

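The picture shows the balance with its keypad toward the robot. The roof catch is blue around (312,240) and the side catch around (442,215). The green key is at (391,428), the red key at (253,432) and the beaker at (570,315).

From this, yaw is about 0.054 and the origin about (0.563, 0.099). The roof is open about 50 mm and the side door about 78 mm. I'll shut the fingers and go to the side door first.

{"name": "jog_arm", "arguments": {"plan": [{"dx":0.12,"dy":0.13,"dz":0.05,"twist":-0.02},{"dx":0.27,"dy":0.3,"dz":0.1,"twist":-0.066},{"dx":0.45,"dy":0.5,"dz":0.1,"twist":-0.066},{"dx":0.62,"dy":0.69,"dz":0.1,"twist":-0.066},{"dx":0.8,"dy":0.88,"dz":0.1,"twist":-0.066},{"dx":0.9,"dy":1.0,"dz":0.1,"twist":-0.066}], "grip": 0, "grip_force": 20}}

```text
time: 1.8
eef_pos: [0.3886, -0.3514, 0.248]
eef_rot: [1.0, 0.028, 0.0, 0.0]
force: [0.0, -0.1, -0.9]
grip_width: 0.0313
gripper_force: 0.0
```

{"name": "jog_arm", "arguments": {"plan": [{"dx":0.15,"dy":0.15},{"dx":0.33,"dy":0.33},{"dx":0.5,"dy":0.5},{"dx":0.67,"dy":0.67},{"dx":0.85,"dy":0.85},{"dx":0.95,"dy":0.95},{"dx":0.95,"dy":0.95}]}}

```text
validation failed for argument at $.pl...
```

{"name": "jog_arm", "arguments": {"plan": [{"dx":0.15,"dy":0.17,"dz":0,"twist":0},{"dx":0.33,"dy":0.37,"dz":0,"twist":0},{"dx":0.5,"dy":0.56,"dz":0,"twist":0},{"dx":0.67,"dy":0.75,"dz":0,"twist":0},{"dx":0.84,"dy":0.94,"dz":0,"twist":0},{"dx":0.9,"dy":1,"dz":0,"twist":0},{"dx":0.9,"dy":1,"dz":0,"twist":0}]}}

```text
time: 2.68
eef_pos: [0.6128, -0.1007, 0.2471]
eef_rot: [1.0, 0.029, -0.0, -0.001]
force: [0.1, -1.0, 0.4]
grip_width: 0.0005
gripper_force: 0.0
```

{"name": "jog_arm", "arguments": {"plan": [{"dx":0.15,"dy":0.18,"dz":0,"twist":0},{"dx":0.3,"dy":0.36,"dz":0,"twist":0},{"dx":0.3,"dy":0.36,"dz":-0.1,"twist":0},{"dx":0.3,"dy":0.36,"dz":-0.16,"twist":0},{"dx":0.3,"dy":0.36,"dz":-0.16,"twist":0}]}}

```text
time: 3.3
eef_pos: [0.6855, -0.016, 0.2064]
eef_rot: [1.0, 0.026, -0.001, 0.001]
force: [-0.0, -0.7, 0.5]
grip_width: 0.0004
gripper_force: 0.0
```

```bash
python3 - <<'E'
from h import *
c=bot.camera("side"); d=bot.camera("scene")
cv2.imwrite("pics/b.png",np.hstack([cv2.resize(x["frame"][60:310,120:380],(400,385)) for x in (c,d)]))
print(bot.get_state()["eef_pos"])
E
```

```text
[ 0.68669558 -0.01539807  0.20848232]
```

View pics/b.png

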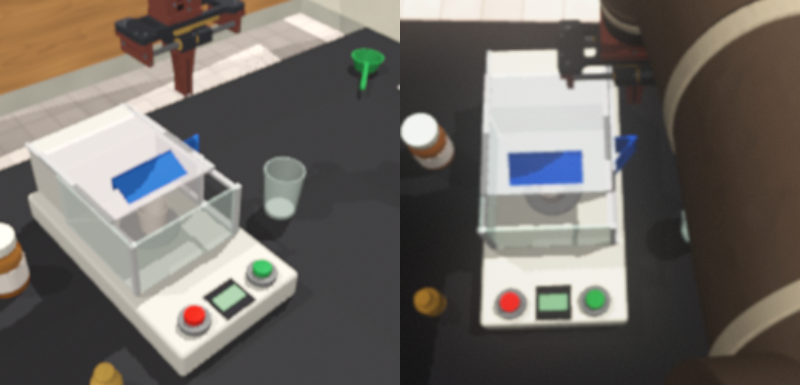

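The side view (left) shows the shut fingertips at (184,90), above and behind the side catch at (192,145), and nothing is in the way below. I'll lower beside the door.

{"name": "jog_arm", "arguments": {"plan": [{"dx":0.01,"dy":0.01,"dz":-0.1,"twist":0},{"dx":0.02,"dy":0.01,"dz":-0.2,"twist":0},{"dx":0.02,"dy":0.01,"dz":-0.29,"twist":0},{"dx":0.02,"dy":0.01,"dz":-0.35,"twist":0},{"dx":0.02,"dy":0.01,"dz":-0.35,"twist":0},{"dx":0.02,"dy":0.01,"dz":-0.35,"twist":0}]}}

```text
time: 4.15
eef_pos: [0.6924, -0.0113, 0.1214]
eef_rot: [1.0, 0.027, 0.001, -0.0]
force: [0.4, -0.7, 0.4]
grip_width: 0.0006
gripper_force: 0.0
```

{"name": "jog_arm", "arguments": {"plan": [{"dx":-0.04,"dy":-0.002,"dz":0,"twist":0},{"dx":-0.08,"dy":-0.004,"dz":0,"twist":0},{"dx":-0.12,"dy":-0.006,"dz":0,"twist":0},{"dx":-0.16,"dy":-0.009,"dz":0,"twist":0},{"dx":-0.2,"dy":-0.011,"dz":0,"twist":0},{"dx":-0.24,"dy":-0.013,"dz":0,"twist":0},{"dx":-0.28,"dy":-0.015,"dz":0,"twist":0},{"dx":-0.32,"dy":-0.017,"dz":0,"twist":0},{"dx":-0.36,"dy":-0.019,"dz":0,"twist":0},{"dx":-0.37,"dy":-0.02,"dz":0,"twist":0},{"dx":-0.37,"dy":-0.02,"dz":0,"twist":0}]}}

```text
time: 5.52
eef_pos: [0.5987, -0.0163, 0.1199]
eef_rot: [1.0, 0.027, -0.001, 0.0]
force: [0.4, -0.5, -1.0]
grip_width: 0.0002
gripper_force: 0.0
```

{"name": "jog_arm", "arguments": {"plan": [{"dx":-0.01,"dy":-0.001,"dz":0,"twist":0},{"dx":-0.02,"dy":-0.001,"dz":0,"twist":0},{"dx":-0.03,"dy":-0.002,"dz":0,"twist":0},{"dx":-0.035,"dy":-0.002,"dz":0,"twist":0}]}}

```text
time: 6.02
eef_pos: [0.5929, -0.0166, 0.1203]
eef_rot: [1.0, 0.027, 0.003, -0.0]
force: [12.5, 0.6, -9.8]
grip_width: 0.0003
gripper_force: 6.0
```

```bash
python3 - <<'E'
from h import *
s=bot.get_state();print(s["eef_pos"],s["force"])
c=bot.camera("side"); d=bot.camera("scene")
cv2.imwrite("pics/c.png",np.hstack([cv2.resize(x["frame"][60:310,120:380],(400,385)) for x in (c,d)]))
E
```

```text
[ 0.5929243  -0.01655631  0.12032137] [12.49439201  0.5951796  -9.84744213]
```

View pics/c.png

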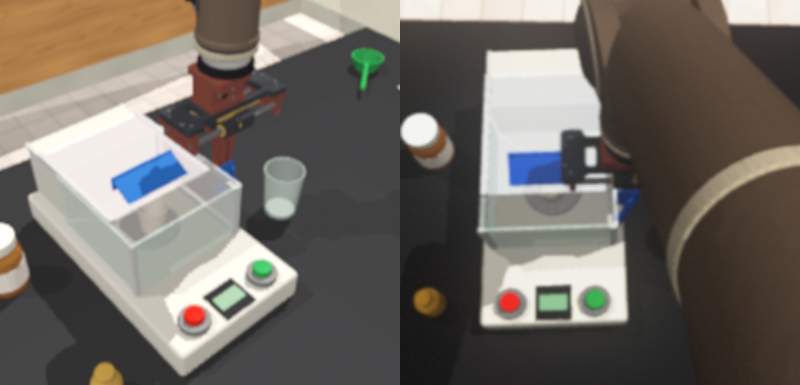

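The door's catch has moved forward to about (627,205) in the scene view, and the force has risen to 12.5 N, which is well above friction. I'll nudge 1.5 mm more to confirm it is on the stop.

{"name": "jog_arm", "arguments": {"plan": [{"dx":-0.003,"dy":0,"dz":0,"twist":0},{"dx":-0.006,"dy":0,"dz":0,"twist":0},{"dx":-0.006,"dy":0,"dz":0,"twist":0}]}}

```text
time: 6.5
eef_pos: [0.5928, -0.0166, 0.1204]
eef_rot: [1.0, 0.027, 0.004, -0.0]
force: [14.5, 0.6, -11.3]
grip_width: 0.0002
gripper_force: 7.3
```

{"name": "jog_arm", "arguments": {"plan": [{"dx":0.05,"dy":0.0,"dz":0,"twist":0},{"dx":0.14,"dy":0.0,"dz":0,"twist":0},{"dx":0.2,"dy":0.0,"dz":0.1,"twist":0},{"dx":0.24,"dy":0.0,"dz":0.25,"twist":0},{"dx":0.25,"dy":0.0,"dz":0.4,"twist":0},{"dx":0.25,"dy":0.1,"dz":0.4,"twist":0},{"dx":0.25,"dy":0.3,"dz":0.4,"twist":0},{"dx":0.25,"dy":0.48,"dz":0.4,"twist":0},{"dx":0.25,"dy":0.48,"dz":0.4,"twist":0},{"dx":0.25,"dy":0.48,"dz":0.4,"twist":0}]}}

```text
time: 7.75
eef_pos: [0.6513, 0.1026, 0.2198]
eef_rot: [1.0, 0.027, -0.001, 0.001]
force: [-0.6, 0.4, 0.4]
grip_width: 0.0006
gripper_force: 0.0
```

```bash
python3 - <<'E'
from h import *
s=bot.get_state();print(s["eef_pos"],s["force"])
c=bot.camera("side"); d=bot.camera("scene")
cv2.imwrite("pics/d.png",np.hstack([cv2.resize(x["frame"][60:310,120:380],(400,385)) for x in (c,d)]))
hsv=cv2.cvtColor(c["frame"],cv2.COLOR_BGR2HSV)
m=((hsv[...,1]>110)&(abs(hsv[...,0].astype(int)-110)<14)).astype(np.uint8)
n,L,st,ce=cv2.connectedComponentsWithStats(m)
for i in range(1,n):
    if st[i,4]>30:
        p=pts(c,L==i);print(ce[i].round(),st[i,4],p.mean(0).round(4),p.min(0).round(3),p.max(0).round(3))
E
```

```text
[0.65132287 0.10256107 0.2198366 ] [-0.5879749   0.38801731  0.43002234]
[507. 135.] 194 [ 0.5186 -1.5077 -0.337 ] [ 0.34  -1.542 -0.391] [ 0.546 -0.794  0.   ]
[216. 174.] 787 [0.6039 0.1029 0.1573] [0.583 0.051 0.146] [0.624 0.15  0.168]
[269. 168.] 77 [ 0.5908 -0.0295  0.1184] [ 0.549 -0.142 -0.001] [ 0.72  -0.001  0.141]
[  9. 377.] 126 [0.4945 0.5566 0.0569] [0.476 0.545 0.05 ] [0.518 0.565 0.062]
```

View pics/d.png

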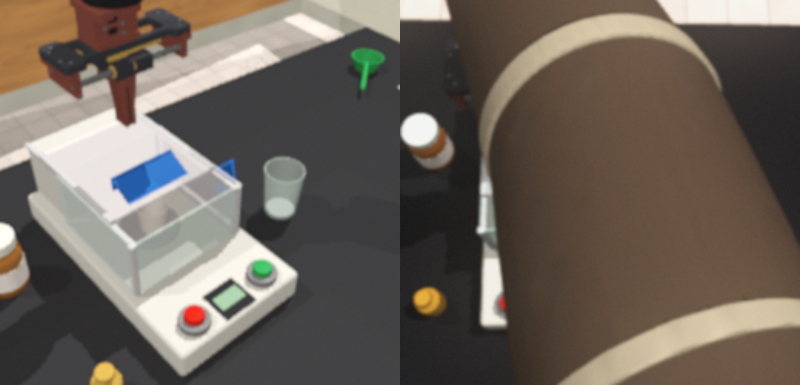

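The side view shows the side catch forward at (229,168), so that door is shut. The fingertips are at (125,120), behind the roof catch at (150,177). I'll lower to just above the pane.

{"name": "jog_arm", "arguments": {"plan": [{"dx":0.03,"dy":0.01,"dz":-0.1,"twist":0},{"dx":0.03,"dy":0.01,"dz":-0.17,"twist":0},{"dx":0.03,"dy":0.01,"dz":-0.21,"twist":0},{"dx":0.03,"dy":0.01,"dz":-0.24,"twist":0},{"dx":0.03,"dy":0.01,"dz":-0.245,"twist":0},{"dx":0.03,"dy":0.01,"dz":-0.245,"twist":0}]}}

```text
time: 8.6
eef_pos: [0.6592, 0.1059, 0.1594]
eef_rot: [1.0, 0.027, 0.0, -0.0]
force: [-0.6, -0.4, 0.5]
grip_width: 0.0004
gripper_force: 0.0
```

{"name": "jog_arm", "arguments": {"plan": [{"dx":-0.04,"dy":-0.002,"dz":-0.008,"twist":0},{"dx":-0.08,"dy":-0.004,"dz":-0.008,"twist":0},{"dx":-0.12,"dy":-0.006,"dz":-0.008,"twist":0},{"dx":-0.16,"dy":-0.009,"dz":-0.008,"twist":0},{"dx":-0.2,"dy":-0.011,"dz":-0.008,"twist":0},{"dx":-0.24,"dy":-0.013,"dz":-0.008,"twist":0},{"dx":-0.26,"dy":-0.014,"dz":-0.008,"twist":0},{"dx":-0.26,"dy":-0.014,"dz":-0.008,"twist":0}]}}

```text
time: 9.6
eef_pos: [0.5935, 0.1021, 0.157]
eef_rot: [1.0, 0.027, -0.0, 0.0]
force: [-0.0, -1.2, 0.5]
grip_width: 0.0
gripper_force: 0.0
```

{"name": "jog_arm", "arguments": {"plan": [{"dx":-0.01,"dy":-0.001,"dz":0,"twist":0},{"dx":-0.02,"dy":-0.001,"dz":0,"twist":0},{"dx":-0.027,"dy":-0.002,"dz":0,"twist":0},{"dx":-0.027,"dy":-0.002,"dz":0,"twist":0}]}}

```text
time: 10.1
eef_pos: [0.5871, 0.1017, 0.1569]
eef_rot: [1.0, 0.027, -0.0, 0.0]
force: [0.0, 0.1, 0.2]
grip_width: 0.0003
gripper_force: 0.3
```

{"name": "jog_arm", "arguments": {"plan": [{"dx":-0.006,"dy":0,"dz":0,"twist":0},{"dx":-0.012,"dy":0,"dz":0,"twist":0},{"dx":-0.016,"dy":0,"dz":0,"twist":0}]}}

```text
time: 10.48
eef_pos: [0.5862, 0.1017, 0.1572]
eef_rot: [1.0, 0.027, 0.003, -0.0]
force: [13.3, 0.3, -7.0]
grip_width: 0.0005
gripper_force: 6.6
```

The roof is on its stop at x = 0.586, matching the prediction of 0.587. I'll retreat and go above the tare key.

{"name": "jog_arm", "arguments": {"plan": [{"dx":0.04,"dy":0,"dz":0,"twist":0},{"dx":0.1,"dy":0,"dz":0,"twist":0},{"dx":0.12,"dy":0,"dz":0.15,"twist":0},{"dx":0.12,"dy":0,"dz":0.32,"twist":0},{"dx":0.0,"dy":-0.05,"dz":0.36,"twist":0},{"dx":-0.2,"dy":-0.15,"dz":0.36,"twist":0},{"dx":-0.4,"dy":-0.25,"dz":0.36,"twist":0},{"dx":-0.57,"dy":-0.276,"dz":0.36,"twist":0},{"dx":-0.57,"dy":-0.276,"dz":0.2,"twist":0},{"dx":-0.57,"dy":-0.276,"dz":0.0,"twist":0},{"dx":-0.57,"dy":-0.276,"dz":-0.15,"twist":0},{"dx":-0.57,"dy":-0.276,"dz":-0.2,"twist":0}]}}

```text
time: 11.98
eef_pos: [0.4399, 0.0328, 0.1052]
eef_rot: [1.0, 0.027, -0.002, -0.0]
force: [1.1, 0.4, 0.3]
grip_width: 0.0003
gripper_force: 0.0
```

```bash
python3 - <<'E'
from h import *
s=bot.get_state();print(s["eef_pos"],s["force"])
c=bot.camera("side"); d=bot.camera("scene")
cv2.imwrite("pics/e.png",np.hstack([cv2.resize(x["frame"][60:310,120:380],(400,385)) for x in (c,d)]))
hsv=cv2.cvtColor(c["frame"],cv2.COLOR_BGR2HSV)
S=hsv[...,1]>110
for h0 in (110,65):
  n,L,st,ce=cv2.connectedComponentsWithStats((S&(abs(hsv[...,0].astype(int)-h0)<14)).astype(np.uint8))
  for i in range(1,n):
    if st[i,4]>30:
        p=pts(c,L==i);print(h0,ce[i].round(),st[i,4],np.median(p,0).round(4),p.min(0).round(3),p.max(0).round(3))
E
```

```text
[0.43987346 0.03277359 0.10520716] [1.06512194 0.41698025 0.33788498]
110 [507. 135.] 193 [ 0.5251 -1.5261 -0.3507] [ 0.34  -1.537 -0.393] [ 0.545 -0.793  0.001]
110 [269. 168.] 81 [ 0.5783 -0.0164  0.1371] [ 0.547 -0.149 -0.   ] [ 0.721 -0.001  0.143]
110 [231. 186.] 872 [0.5553 0.102  0.1573] [0.467 0.049 0.146] [0.575 0.148 0.228]
110 [  9. 377.] 127 [0.4948 0.5572 0.0577] [0.476 0.545 0.051] [0.519 0.565 0.061]
65 [358. 101.] 317 [ 0.795  -0.614   0.0202] [ 0.719 -0.7   -0.003] [ 0.872 -0.508  0.033]
65 [290. 234.] 99 [0.4402 0.0359 0.0714] [0.43  0.022 0.063] [0.454 0.045 0.074]
```

View pics/e.png

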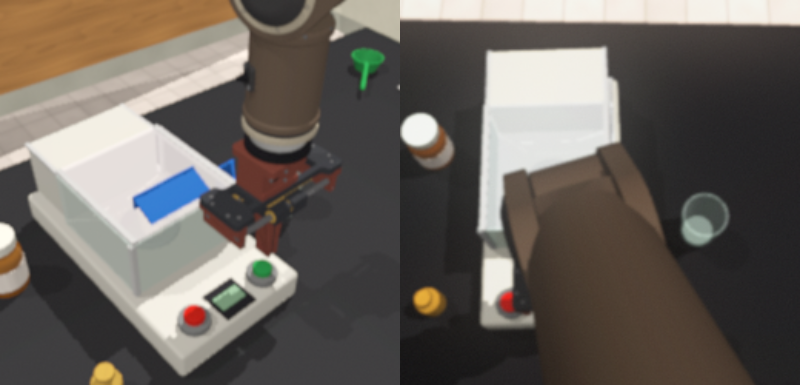

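The roof's front edge is now at the shield front, with its catch at (170,195), and the side catch is at (228,168). The fingertips at (268,245) are directly above the green key at (261,270). I'll press in steps.

{"name": "jog_arm", "arguments": {"plan": [{"dx":0.004,"dy":0,"dz":-0.06,"twist":0},{"dx":0.004,"dy":0,"dz":-0.1,"twist":0},{"dx":0.004,"dy":0,"dz":-0.12,"twist":0},{"dx":0.004,"dy":0,"dz":-0.135,"twist":0},{"dx":0.004,"dy":0,"dz":-0.14,"twist":0},{"dx":0.004,"dy":0,"dz":-0.14,"twist":0}]}}

```text
time: 12.82
eef_pos: [0.4417, 0.0328, 0.072]
eef_rot: [1.0, 0.027, 0.0, 0.0]
force: [-2.0, -0.3, 0.3]
grip_width: 0.0003
gripper_force: 0.6
```

{"name": "jog_arm", "arguments": {"plan": [{"dx":0,"dy":0,"dz":-0.008,"twist":0},{"dx":0,"dy":0,"dz":-0.016,"twist":0},{"dx":0,"dy":0,"dz":-0.016,"twist":0}]}}

```text
time: 13.2
eef_pos: [0.4418, 0.0328, 0.0679]
eef_rot: [1.0, 0.027, 0.0, 0.0]
force: [-0.5, 0.2, 3.2]
grip_width: 0.0005
gripper_force: 1.5
```

{"name": "jog_arm", "arguments": {"plan": [{"dx":0,"dy":0,"dz":-0.008,"twist":0},{"dx":0,"dy":0,"dz":-0.014,"twist":0},{"dx":0,"dy":0,"dz":-0.014,"twist":0}]}}

```text
time: 13.58
eef_pos: [0.442, 0.0328, 0.0659]
eef_rot: [1.0, 0.027, 0.0, 0.0]
force: [-8.1, -1.4, 26.8]
grip_width: 0.0006
gripper_force: 13.2
```

The key is bottomed: 6 mm down at 27 N. I'll lift off and check.

{"name": "jog_arm", "arguments": {"plan": [{"dx":0,"dy":0,"dz":0.03,"twist":0},{"dx":0,"dy":0,"dz":0.15,"twist":0},{"dx":0,"dy":0,"dz":0.3,"twist":0},{"dx":0,"dy":-0.1,"dz":0.5,"twist":0},{"dx":0,"dy":-0.3,"dz":0.7,"twist":0},{"dx":0,"dy":-0.5,"dz":0.8,"twist":0},{"dx":-0.1,"dy":-0.75,"dz":0.8,"twist":0},{"dx":-0.2,"dy":-0.95,"dz":0.8,"twist":0},{"dx":-0.2,"dy":-1.0,"dz":0.8,"twist":0},{"dx":-0.2,"dy":-1.0,"dz":0.8,"twist":0}]}}

```text
time: 14.82
eef_pos: [0.392, -0.2173, 0.2642]
eef_rot: [1.0, 0.027, 0.0, -0.0]
force: [-0.2, 0.3, -0.5]
grip_width: 0.0003
gripper_force: 0.0
```

```bash
python3 - <<'E'
from h import *
s=bot.get_state();print(s["time"],s["eef_pos"],s["force"])
c=bot.camera("side"); d=bot.camera("scene")
cv2.imwrite("pics/f.png",np.hstack([cv2.resize(x["frame"][60:310,120:380],(400,385)) for x in (c,d)]))
hsv=cv2.cvtColor(d["frame"],cv2.COLOR_BGR2HSV)
S=hsv[...,1]>110
for h0 in (110,65):
  n,L,st,ce=cv2.connectedComponentsWithStats((S&(abs(hsv[...,0].astype(int)-h0)<14)).astype(np.uint8))
  for i in range(1,n):
    if st[i,4]>30:
        p=pts(d,L==i);print(h0,ce[i].round(),st[i,4],np.median(p,0).round(4),p.min(0).round(3),p.max(0).round(3))
E
```

```text
14.825 [ 0.39199158 -0.21732336  0.26420778] [-0.22844449  0.33459653 -0.45371109]
110 [  5. 126.] 231 [0.7182 0.5987 0.1057] [0.682 0.575 0.059] [0.777 0.645 0.11 ]
110 [214. 191.] 983 [0.5539 0.0993 0.1569] [0.533 0.05  0.144] [0.574 0.148 0.169]
110 [268. 190.] 188 [ 0.5756 -0.0106  0.1278] [ 0.541 -0.033 -0.001] [0.633 0.002 0.143]
110 [ 22. 258.] 2312 [0.4261 0.5295 0.0523] [ 0.288  0.478 -0.002] [0.573 0.642 0.065]
65 [496. 127.] 685 [ 0.7933 -0.6056  0.0116] [ 0.718 -0.653 -0.004] [ 0.858 -0.509  0.034]
65 [246. 254.] 113 [0.4415 0.0334 0.0714] [0.43  0.021 0.063] [0.454 0.045 0.074]
```

View pics/f.png

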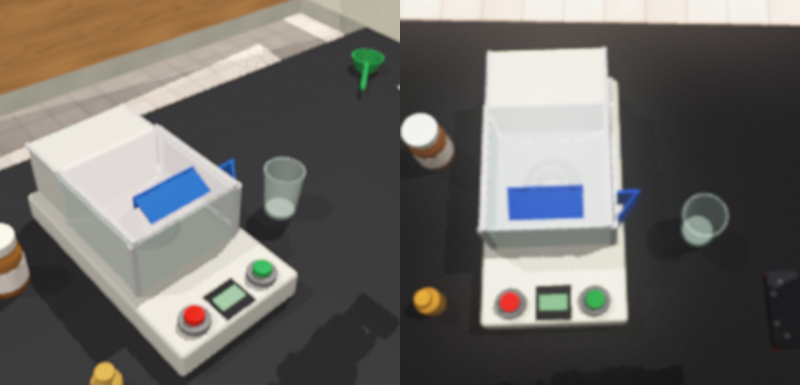

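The roof catch is at (545,203) and the side catch at (627,203), so both panes are shut. The green key at (595,300) is up at its original height, the beaker, jar and weight are where they stood, and the arm is clear.

```bash
python3 -c "
from station import bot
print(bot.finish_job())"
```

```text
the job is handed in; nothing more can be done
None
```

The roof pane and side door are pushed shut against their stops, the tare key was pressed fully down and came back up, the final images show the beaker, jar and weight where they stood (the red key and the cup were never touched), and the job is handed in; it returned no verdict.

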